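# Seat a bracket on a three-point locating jig

### The arm

A 7-joint arm with a two-finger parallel gripper is mounted at the origin on a cart in front of the work surface, level with it; the furniture and walls round the work are solid. World frame = base frame: x ahead of the robot, y to its left, z up, the work surface at z = 0. Lengths are in m, angles in rad, forces in N, time in s.
With the tool pointing down it reaches from about 0.425 to 0.925 m from the base axis. Payload 6.8 kg.
Tool frame: the origin (TCP) lies midway between the tips of the shut fingers; the grasp point (between the pads) lies 19 mm behind it; z points along the fingers, y is the direction in which the jaws open and shut (so a half turn about z gives the same grasp; the last joint's range is limited). The gripper opens to 85 mm and grips with 20 to 120 N. Pads are 22 mm wide; open, the fingers measure 114 mm over their backs; the gripper's body (76 mm by 85 mm) begins 54 mm behind the grasp point. The pads swing forward as they close: fully open they stand 13 mm farther back than shut.
Start: joints at [-1.399, 0.477, 0.022, 1.555, -0.011, 1.109, -0.083], TCP at [0.186, 0.649, 0.231] pointing down, gripper open.
Joint ranges: [-2.96, 2.96], [-0.34, 2.1], [-1.41, 1.46], [0.24, 2.44], [-1.37, 4.51], [0.17, 1.92], [-2.96, 2.96]. Speed limits (rad/s): [2.39, 2.39, 3.14, 3.14, 3.14, 3.14, 3.14].

### API

Orientations are given as a unit quaternion [w, x, y, z].
In Python, from station import bot gives the robot as it stands.
- The arm moves only by the shell command python3 -m jog 'ROWS' [FORCE]. ROWS is JSON, a list of rows, each a list of 3 entries, a list of its own where there are three numbers: the shift along the tool's x, y, z in mm, then the turn, a rotation vector about the tool's x, y, z in degrees, then the closure, from -1 (fully open) to 1 (shut). A call has 1 to 12 rows; each row shifts and turns the commanded pose from where the row before left it, along the tool's axes as they then stand; what a row does not reach is not made up. A row lasts 1/8 s, in which the tool goes at most 62.5 mm and 10.7 degrees, less where a joint would pass 70% of its speed; a pose out of reach is approached as far as the arm can. A call is refused whole if a number of a shift passes 62.5 or a number of a turn 10.7, either way. A call with a gripper value outside its range is refused whole. The fingers move at their own pace and stop on an object; FORCE is the grip in N (left out, the last holds). Time passes only in rows, so rows that do not move let the fingers close. It gives the time, the measured TCP pose, the force and the opening at its end, in the units of the state.
- bot.get_obs(): the state, without advancing time (a new reading comes with each control period).
- bot.read_camera(name): name is "scene" or "top" or "wrist"; returns (picture, depth): 420x560x3 uint8, red, green, blue; 420x560 float32, m along the optical axis (not along the pixel's ray), 0 where there is no reading.
- bot.camera_info(name): a dict with "fx", "fy", "cx", "cy" (pixels), "world_from_camera" (4x4, takes a point from camera to world coordinates); the wrist camera has in their place "mount" (4x4, takes a point from camera to tool coordinates, whose origin is the TCP and whose axes are the flange's). Camera axes: x right, y up, looking along -z (the intrinsics and any distortion apply to the point x, -y, -z); pixel columns grow to the right and rows downward; lengths in m; the calibration is good to about 2 mm. A picture is of the moment at which its call begins: read the wrist's pose just before it. camera_info takes no time and is no camera call.
- bot.hand_in(): hands the job in, once; it reports no verdict.
Trained networks look in the newest picture that a camera, given by its name, has taken for a name from the list of things; names that differ only in an ending like _2 or _b are one class to them, and where a whole thing is asked for, a point or a joint stands for the part that bears it (a point fixed in the world has none). Each returns a list of dicts, best first, with "score" (0 to 1); they miss things now and then, are a little off and sometimes report something else, mostly with a low value. They report only what shows in the picture. A call takes as long as a camera call. They do not tell look-alikes from the thing itself.
- bot.find_in(camera, thing): "xy" ([column, row] as shares, 0 to 1, of the picture: columns of its width, rows of its height, amid what is visible of it).
- bot.cut_out(camera, thing): "pixels" (420x560 bool, what is visible of it) and "xy" ([column, row] as shares, 0 to 1, of the picture: columns of its width, rows of its height, amid what is visible of it).
- bot.landmark_of(camera, thing): "xy" ([column, row] as shares, 0 to 1, of the picture: columns of its width, rows of its height: a listed point, or the origin of a listed thing).
The state is a dict: "t": time; "q": joint angles; "joint_vel": joint speeds; "joint_torque": joint torques, N m; "eef_pos": TCP position; "tool_rot": TCP orientation; "contact_force": force on the tool from outside, world axes, zero at the start; "torque": the same for the moment, N m; "gripper_width": opening from 0.0 (shut) to 1.0 (fully open).
Only numpy, scipy, OpenCV 4.12 (cv2) and the standard library are available. Lean on these libraries where they do the work, as an engineer would, in place of code of your own. Each camera call takes 0.05 s, during which the arm holds its last target.

### The job

Lay the bracket flat, web up, on the jig plate, short of the two dowels and the end stop. Then push it gently square against both dowels, and after that along the dowels against the end stop; each time keep up a light, steady push of some 6 to 12 N (never 20 N) for half a second so that it really bears on them. Leave it seated flush on all three points and do not disturb the things lying around.

Things in the scene. Friction and masses are not known exactly. Their poses are not given: they have to be found in the camera images.
- bracket_mid (a point): Loose bright cast-aluminium bracket, about 0.25 kg: flat flange 64 (x) x 96 (y) x 12 mm with an upright web on its middle, 14 thick (x) x 50 long (y) x 28 mm tall, to be grasped across its thickness. This point: its centre, 20 mm above the underside (40 mm tall in all); z up; symmetric under a half turn. Push it low, on the flange's edge faces: pushed high on the web it can tip.
- jig: Flat oiled dark steel plate (friction about 0.2), fixed, 150 (x) x 190 (y) x 12 mm; origin: centre of its underside. Its x points away from the robot within 0.4 rad, z up. Two dowels stand on its far (+x) side, the end stop on its left (+y). Seated, the bracket's long sides lie along the jig's y, one touching both dowels (bracket centre at jig x +9 mm), and its +y end touches the stop button.
- dowel_left: Fixed upright steel dowel pin, 8 mm diameter, 10 mm tall; origin: centre of its foot on the jig's top, at x +45, y +30 mm in the jig's frame. The bracket's far long side bears on its -x face. A push midway between the two dowels loads both alike.
- dowel_right: The same dowel pin at x +45, y -30 mm in the jig's frame.
- end_stop: Fixed steel block 36 (x) x 22 (y) x 10 mm on the jig's top, a 3 mm screw head on it. Origin: centre of its foot; axes as the jig's; at x +9, y +75 to +81 mm in the jig's frame. Out of its -y face, 5 mm up, stands an adjusting screw with a 9 mm round flat-ended button, the stop proper (stop button); it is rigid, but screwed 4 to 25 mm out, unmeasured: find its end by feel.
- dapping_block: Loose bystander: steel cube 45 mm with round hollows; origin at the centre of its underside. Not to be moved.
- rubber_block: Loose bystander: black block 60 x 60 x 22 mm; origin at the centre of its underside. Not to be moved.
- thread_spool: Loose bystander: upright spool of thread, 36 mm diameter, 36 mm tall; origin at the centre of its underside. Not to be moved.
Not all that is in view belongs to the job. Of the things shaped like the part that bears bracket_mid, the aluminium one is meant.

How it is judged:
By the outcome, as a careful person would: the job done as asked, in the order asked, and still so for the second after the job is handed in, with the robot touching nothing.
It also fails if it takes over 72 s, if anything falls off the work surface, if the arm or the gripper's body presses on something with over 40 N, if the wrist force passes 120 N, or if a joint passes its speed limit or range.

## Working session

There is one attempt and no reset: what is moved stays moved. The work goes in short steps, Python scripts to look and compute and a shell command to move; the robot and the scene stay as the last step left them, time stands still between calls to the robot, and variables do not carry over. Pictures are saved under pics/ and viewed, and the job is handed in when it is done.

```bash
ls; mkdir -p pics
python3 - <<'E'
from station import bot
import cv2,numpy as np
o=bot.get_obs();print({k:np.round(v,3).tolist() for k,v in o.items()})
for c in ["scene","top"]:
    p,d=bot.read_camera(c);cv2.imwrite(f"pics/{c}0.png",p[:,:,::-1]);np.savez(f"{c}0.npz",p=p,d=d)
    i=bot.camera_info(c);print(c,{k:np.round(v,3).tolist() if k!='x' else v for k,v in i.items() if not isinstance(v,str)})
print(bot.camera_info("wrist"))
E
```

```text
pics
{'t': 0.0, 'q': [-1.399, 0.478, 0.022, 1.556, -0.012, 1.109, -0.083], 'joint_vel': [-0.0, 0.0, 0.0, 0.001, 0.001, -0.002, -0.0], 'joint_torque': [-0.0, -59.645, 1.608, -28.12, 0.012, 0.009, -0.0], 'eef_pos': [0.186, 0.648, 0.23], 'tool_rot': [-0.0, 0.139, 0.99, -0.001], 'contact_force': [0.24, -0.331, -0.663], 'torque': [-0.05, -0.035, 0.026], 'gripper_width': 0.999}
scene {'fx': 494.79, 'fy': 494.79, 'cx': 288.311, 'cy': 212.707, 'world_from_camera': [[0.824, 0.338, -0.455, -0.022], [-0.567, 0.49, -0.662, -0.879], [-0.001, 0.804, 0.595, 0.78], [0.0, 0.0, 0.0, 1.0]]}
top {'fx': 416.48, 'fy': 416.48, 'cx': 279.532, 'cy': 206.533, 'world_from_camera': [[0.114, 0.972, -0.207, 0.298], [-0.993, 0.11, -0.028, -0.074], [-0.004, 0.209, 0.978, 1.108], [0.0, 0.0, 0.0, 1.0]]}
{'fx': 336.4864199535916, 'fy': 336.4864199535916, 'cx': 282.03243518913894, 'cy': 207.61642850308593, 'mount': array([[ 3.54164931e-04,  9.44579732e-01,  3.28281897e-01,
         8.51777023e-02],
       [ 9.99999854e-01, -4.68340392e-04,  2.68732340e-04,
        -7.85825319e-05],
       [ 4.07586794e-04,  3.28281754e-01, -9.44579761e-01,
        -1.43049141e-01],
       [ 0.00000000e+00,  0.00000000e+00,  0.00000000e+00,
         1.00000000e+00]])}
```

View pics/scene0.png

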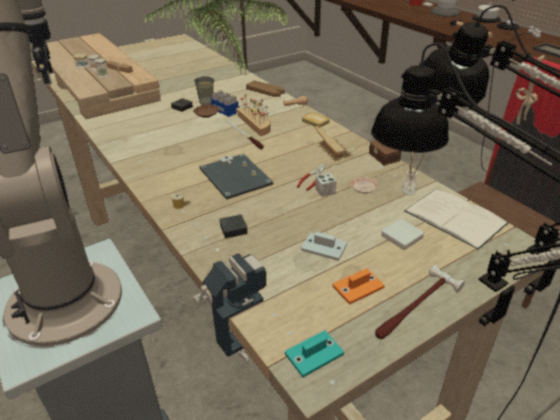

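View pics/top0.png

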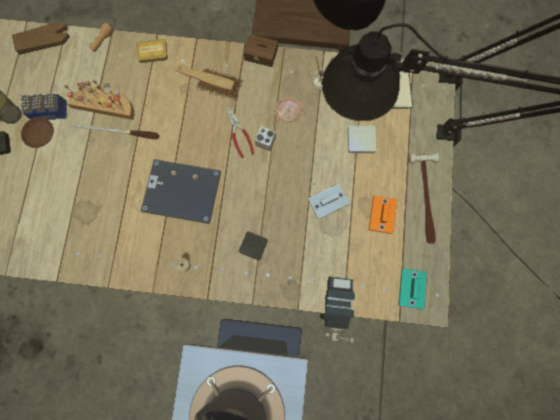

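Three bracket-shaped things: bright metal one (scene 324,243 / top 329,200), orange (358,285 / 383,213), teal (313,350 / 413,288). The bright bare-metal one fits "bright cast aluminium". I'll confirm it in a crop and measure.

```bash
cat > h.py <<'E'
from station import bot
import cv2,numpy as np
from scipy.spatial.transform import Rotation as R
def wfc(c):
    i=bot.camera_info(c)
    if c=="wrist":
        o=bot.get_obs();q=np.array(o["tool_rot"]);T=np.eye(4);T[:3,:3]=R.from_quat(q[[1,2,3,0]]).as_matrix();T[:3,3]=o["eef_pos"]
        return i,T@np.array(i["mount"])
    return i,np.array(i["world_from_camera"])
def cloud(i,T,d):
    v,u=np.mgrid[0:420,0:560]
    P=np.stack([(u-i["cx"])/i["fx"]*d,-(v-i["cy"])/i["fy"]*d,-d],-1)
    return P@T[:3,:3].T+T[:3,3]
def atz(i,T,u,v,z):
    r=T[:3,:3]@np.array([(u-i["cx"])/i["fx"],-(v-i["cy"])/i["fy"],-1.0]);k=(z-T[2,3])/r[2];return T[:3,3]+k*r
def proj(i,T,P):
    c=T[:3,:3].T@(np.array(P)-T[:3,3]);return i["cx"]+i["fx"]*c[0]/-c[2], i["cy"]-i["fy"]*c[1]/-c[2]
E
python3 - <<'E'
from h import *
for c in ["top","scene"]:
    p,d=bot.read_camera(c); i,T=wfc(c);C=cloud(i,T,d)
    for n in ["bracket_mid","jig","dowel_left","dowel_right","end_stop","dapping_block","rubber_block","thread_spool"]:
        for r in bot.landmark_of(c,n)[:3]:
            u,v=r["xy"][0]*560,r["xy"][1]*420
            print(c,n,round(r["score"],2),round(u),round(v),np.round(C[int(v),int(u)],3) if 0<=v<420 and 0<=u<560 else '')
    big=cv2.resize(p[150:250,290:430] if c=="top" else p[210:310,280:420],None,fx=5,fy=5,interpolation=cv2.INTER_CUBIC)
    cv2.imwrite(f"pics/crop_{c}.png",big[:,:,::-1])
    b=p[145:235,130:230] if c=="top" else p[140:210,190:290]
    cv2.imwrite(f"pics/jig_{c}.png",cv2.resize(b,None,fx=6,fy=6,interpolation=cv2.INTER_CUBIC)[:,:,::-1])
E
```

```text
top bracket_mid 0.71 332 197 [ 0.565 -0.176  0.041]
top bracket_mid 0.64 415 287 [ 0.357 -0.404  0.039]
top bracket_mid 0.59 381 215 [ 0.535 -0.313  0.023]
top jig 0.71 182 191 [0.545 0.224 0.016]
top dowel_right 0.45 263 143 [0.693 0.02  0.049]
top end_stop 0.45 150 184 [0.55  0.314 0.021]
top dapping_block 0.6 263 141 [0.7   0.021 0.047]
top rubber_block 0.73 253 249 [0.409 0.015 0.023]
top thread_spool 0.64 187 266 [0.346 0.174 0.034]
scene bracket_mid 0.89 321 241 [ 0.554 -0.174  0.027]
scene bracket_mid 0.8 354 281 [ 0.521 -0.332  0.038]
scene bracket_mid 0.59 317 344 [ 0.36  -0.418  0.034]
scene jig 0.64 237 175 [0.546 0.216 0.011]
scene end_stop 0.44 226 160 [0.553 0.293 0.022]
scene dapping_block 0.85 322 189 [ 0.692 -0.003  0.03 ]
scene rubber_block 0.93 230 224 [0.413 0.012 0.022]
scene thread_spool 0.69 181 203 [0.353 0.171 0.015]
```

View pics/crop_top.png

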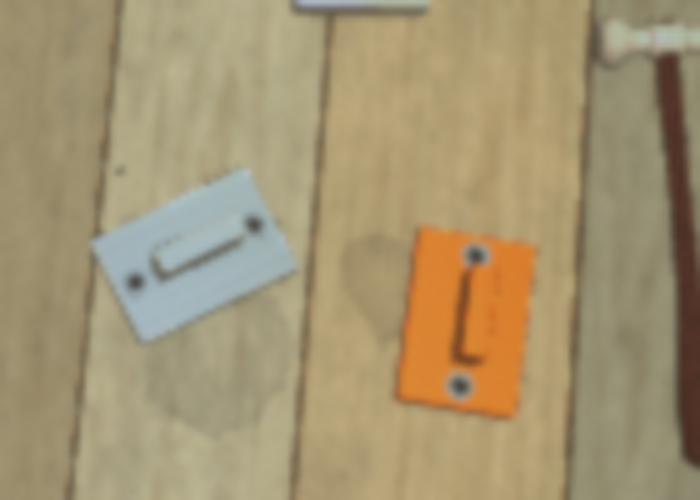

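View pics/jig_top.png

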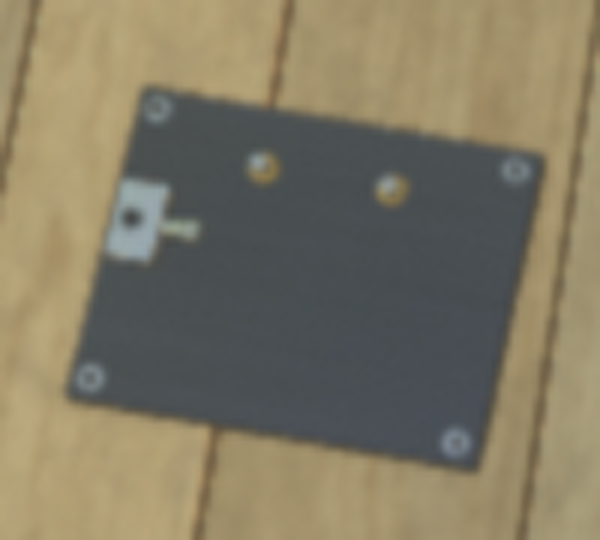

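Run:
```python
from h import *
for c in ["top","scene"]:
    p,d=bot.read_camera(c); i,T=wfc(c);C=cloud(i,T,d)
    for n,s,zr in [("bracket_mid",(332,197) if c=="top" else (321,241),(.004,.02)),("jig",None,(.004,.018)),("rubber_block",None,(.016,.03)),("dapping_block",None,(.035,.06))]:
        for r in bot.cut_out(c,n)[:3]:
            u,v=r["xy"][0]*560,r["xy"][1]*420
            if s and np.hypot(u-s[0],v-s[1])>20: continue
            m=r["pixels"]&(d>0); Q=C[m]; print(c,n,r["score"],m.sum(),np.percentile(Q[:,2],[2,25,50,75,98]).round(3))
            q=Q[(Q[:,2]>zr[0])&(Q[:,2]<zr[1])]
            if len(q)>10:
                (cx,cy),(w,h),a=cv2.minAreaRect((q[:,:2]*1000).astype(np.float32)); print('  rect',round(cx,1),round(cy,1),round(w,1),round(h,1),round(a,1))
            if n=="bracket_mid":
                q=Q[Q[:,2]>.03]
                (cx,cy),(w,h),a=cv2.minAreaRect((q[:,:2]*1000).astype(np.float32)); print('  web',len(q),round(cx,1),round(cy,1),round(w,1),round(h,1),round(a,1))
            break
```

```text
top bracket_mid 0.71 846 [0.004 0.012 0.013 0.015 0.042]
  rect 561.2 -172.0 65.8 95.9 33.2
  web 107 561.0 -171.2 14.5 49.3 32.1
top jig 0.82 3562 [0.008 0.011 0.013 0.014 0.017]
  rect 544.8 230.7 194.7 151.0 86.3
top rubber_block 0.56 515 [0.017 0.021 0.023 0.024 0.027]
  rect 417.0 15.1 60.1 58.7 74.8
top dapping_block 0.63 318 [0.011 0.041 0.045 0.046 0.05 ]
  rect 713.0 17.0 41.9 46.2 77.0
scene jig 0.94 1923 [0.002 0.01  0.012 0.013 0.016]
  rect 547.9 223.5 197.3 152.4 86.2
scene rubber_block 0.63 569 [-0.002  0.011  0.021  0.022  0.025]
  rect 421.6 10.7 68.5 61.0 74.6
scene dapping_block 0.7 365 [0.005 0.021 0.036 0.044 0.048]
  rect 717.2 13.8 50.8 46.2 72.7
```

Crop confirms: the pale bare-metal part at top (329,200) is the aluminium one; the neighbour is painted orange. Jig view shows dowels at the far side, end stop at the left with its button out. I'll go over the jig for a close look.

```bash
python3 -m jog '[[[-35,-28,0],[0,0,0],-1],[[-35,-28,0],[0,0,0],-1],[[-35,-28,0],[0,0,0],-1],[[-35,-28,0],[0,0,0],-1],[[-35,-28,0],[0,0,0],-1],[[-35,-28,0],[0,0,0],-1],[[-35,-28,0],[0,0,0],-1],[[-35,-28,0],[0,0,0],-1],[[-35,-28,0],[0,0,0],-1],[[-35,-28,0],[0,0,0],-1],[[-35,-28,0],[0,0,0],-1],[[0,0,0],[0,0,0],-1]]'
python3 - <<'E'
from h import *
i,T=wfc("wrist");p,d=bot.read_camera("wrist")
cv2.imwrite("pics/w1.png",p[:,:,::-1]);np.savez("w1.npz",p=p,d=d,T=T)
o=bot.get_obs();print(np.round(o["eef_pos"],3),np.round(o["contact_force"],2),np.round(o["q"],2))
C=cloud(i,T,d)
for n in ["jig","dowel_left","dowel_right","end_stop"]:
    for r in bot.landmark_of("wrist",n)[:3]:
        u,v=r["xy"][0]*560,r["xy"][1]*420
        print(n,round(r["score"],2),round(u),round(v),np.round(atz(i,T,u,v,.012),3))
E
```

```text
t: 3.0
eef_pos: [0.4736, 0.2426, 0.2316]
tool_rot: [0.001, 0.143, 0.99, -0.0]
contact_force: [-0.2, 0.1, 0.3]
gripper_width: 1.006
[0.472 0.245 0.231] [-0.83  0.44 -0.59] [-0.78  0.24  0.21  1.91 -0.06  1.    0.75]
jig 0.79 285 231 [0.542 0.226 0.012]
dowel_left 0.48 322 260 [0.591 0.259 0.012]
dowel_left 0.36 270 270 [0.586 0.193 0.012]
dowel_right 0.57 270 270 [0.587 0.193 0.012]
dowel_right 0.45 286 229 [0.539 0.227 0.012]
```

View pics/w1.png

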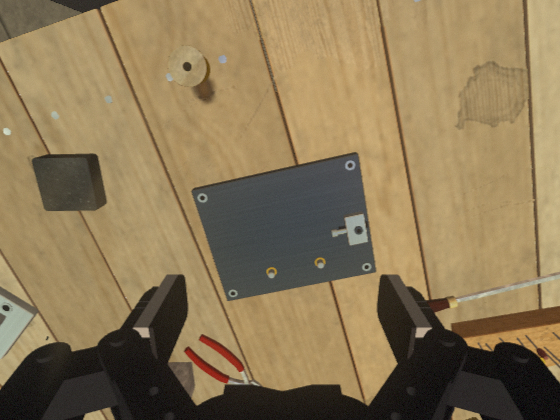

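Wrist view: jig plate with corners about (192,190),(357,153),(376,272),(230,299), dowels at (271,271),(320,263), end stop (356,230) with button end at ~(332,233). Fit the jig pose.

Run:
```python
from h import *
z=np.load("w1.npz");p,d,T=z["p"],z["d"],z["T"];i=bot.camera_info("wrist")
r=bot.cut_out("wrist","jig")[0]; m=r["pixels"].astype(np.uint8)
m=cv2.morphologyEx(m,cv2.MORPH_CLOSE,np.ones((9,9)))
c=max(cv2.findContours(m,0,2)[0],key=cv2.contourArea)
W=np.array([atz(i,T,*q[0],.012)[:2] for q in c])*1000
rc=cv2.minAreaRect(W.astype(np.float32));print("wrist rect",rc)
C=cloud(i,T,d);print("z on plate",np.percentile(C[r["pixels"]&(d>0)][:,2],[5,25,50,75,95]).round(4))
crop=p[145:305,185:385];cv2.imwrite("pics/w1c.png",cv2.resize(crop,None,fx=4,fy=4,interpolation=cv2.INTER_CUBIC)[:,:,::-1])
for c_ in ["top","scene"]:
    bot.read_camera(c_);ii,TT=wfc(c_);m=bot.cut_out(c_,"jig")[0]["pixels"].astype(np.uint8);m=cv2.morphologyEx(m,cv2.MORPH_CLOSE,np.ones((9,9)))
    c=max(cv2.findContours(m,0,2)[0],key=cv2.contourArea)
    W=np.array([atz(ii,TT,*q[0],.012)[:2] for q in c])*1000
    print(c_,cv2.minAreaRect(W.astype(np.float32)))
```

```text
wrist rect ((543.9680786132812, 228.32029724121094), (190.5287322998047, 153.07928466796875), 86.40666961669922)
z on plate [0.0111 0.012  0.0125 0.013  0.0138]
top ((544.3193359375, 227.94528198242188), (190.4844512939453, 153.51097106933594), 86.70572662353516)
scene ((545.6093139648438, 216.95455932617188), (207.3444366455078, 157.31959533691406), 86.52391815185547)
```

View pics/w1c.png

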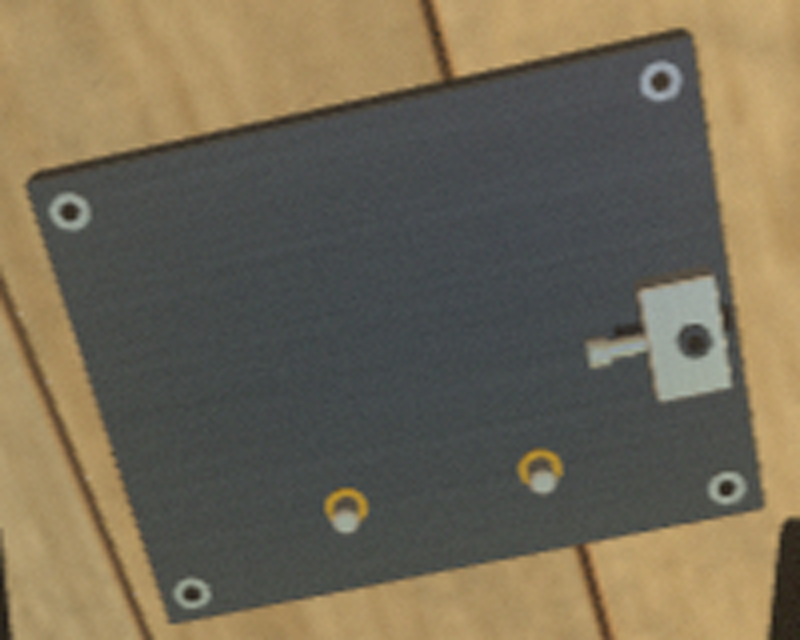

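Run:
```python
from h import *
z=np.load("w1.npz");T=z["T"];i=bot.camera_info("wrist")
f=lambda u,v,zz:atz(i,T,185+u/4-.4,145+v/4-.4,zz)[:2]*1000
th=np.deg2rad(-3.5);Rj=np.array([[np.cos(th),-np.sin(th)],[np.sin(th),np.cos(th)]]);c=np.array([544.1,228.2])
for n,u,v,zz in [("dR base",346,507,.012),("dL base",541,469,.012),("dR top",345,520,.022),("dL top",542,480,.022),("btn end",588,354,.017),("btn root",643,343,.017),("st corner1",641,292,.022),("st corner2",662,401,.022),("st c3",730,384,.022),("st c4",712,276,.022)]:
    w=f(u,v,zz);print(n,w.round(1),(Rj.T@(w-c)).round(1))
```

```text
dR base [588.4 194.5] [ 46.3 -30.9]
dL base [592.6 254.9] [46.8 29.6]
dR top [587.1 194.9] [ 45.  -30.6]
dL top [590.7 254.6] [44.9 29.2]
btn end [557.5 277.3] [10.4 49.8]
btn root [558.6 293.3] [10.5 65.9]
st corner1 [541.  295.9] [-7.3 67.3]
st corner2 [575.6 294.1] [27.4 67.7]
st c3 [575.8 314. ] [26.4 87.6]
st c4 [541.9 315.9] [-7.6 87.4]
```

Jig at (544.5, 228), yaw −3.6°; dowels fit to ~1 mm; button end at jig y ≈ +50. Now over to the bracket.

```bash
python3 -m jog '[[[-20,-37,0],[0,0,0],-1],[[-20,-38,0],[0,0,0],-1],[[-20,-37,0],[0,0,0],-1],[[-20,-38,0],[0,0,0],-1],[[-20,-37,0],[0,0,0],-1],[[-20,-38,0],[0,0,0],-1],[[-20,-37,0],[0,0,0],-1],[[-20,-38,0],[0,0,0],-1],[[-20,-37,0],[0,0,0],-1],[[-20,-38,0],[0,0,0],-1],[[-3,0,0],[0,0,10],-1],[[0,0,0],[0,0,10],-1]]'; python3 -m jog '[[[0,0,0],[0,0,10],-1],[[0,0,0],[0,0,10.5],-1],[[0,0,0],[0,0,0],-1],[[0,0,0],[0,0,0],-1]]'
python3 - <<'E'
from h import *
i,T=wfc("wrist");p,d=bot.read_camera("wrist")
cv2.imwrite("pics/w2.png",p[:,:,::-1]);np.savez("w2.npz",p=p,d=d,T=T)
o=bot.get_obs();print(np.round(o["eef_pos"],4),np.round(o["tool_rot"],4),np.round(o["q"],2))
C=cloud(i,T,d)
for r in bot.cut_out("wrist","bracket_mid"):
    m=r["pixels"]&(d>0);Q=C[m];print(r["score"],r["xy"],m.sum(),np.median(p[m],0))
    for a,b in [(.004,.018),(.034,.05)]:
        q=Q[(Q[:,2]>a)&(Q[:,2]<b)]
        if len(q)>20: print(cv2.minAreaRect((q[:,:2]*1000).astype(np.float32)),np.median(q[:,2]))
E
```

```text
t: 5.0
eef_pos: [0.563, -0.1707, 0.2312]
tool_rot: [-0.0, 0.313, 0.95, -0.0]
contact_force: [0.1, -0.4, 0.1]
gripper_width: 0.996
t: 5.5
eef_pos: [0.563, -0.1698, 0.2313]
tool_rot: [-0.0, 0.472, 0.882, 0.0]
contact_force: [0.3, 0.5, 0.3]
gripper_width: 1.001
[ 0.5629 -0.1699  0.2313] [-0.      0.4722  0.8815  0.    ] [-0.26  0.37  0.58  1.8  -0.24  1.04  1.  ]
0.79 [0.3563, 0.6281] 3945 [200.  95.   0.]
((541.9940185546875, -321.85986328125), (64.97618865966797, 95.91473388671875), 86.49618530273438) 0.01251235895237135
((541.8152465820312, -321.5979919433594), (14.909079551696777, 49.7232780456543), 86.47016906738281) 0.040228094094754696
0.61 [0.4971, 0.4133] 4957 [145. 155. 154.]
((562.255859375, -174.221923828125), (64.00535583496094, 96.90697479248047), 32.57175827026367) 0.012460197941884021
((561.9566650390625, -173.58856201171875), (13.501651763916016, 49.810707092285156), 33.2944221496582) 0.04027291290600876
0.59 [0.0559, 0.5736] 3754 [ 33. 129. 108.]
((356.5093994140625, -410.29168701171875), (65.39654541015625, 93.81721496582031), 88.31927490234375) 0.012341175436257401
((361.4574279785156, -410.08905029296875), (15.23255443572998, 37.587547302246094), 86.62743377685547) 0.03988985963762093
```

View pics/w2.png

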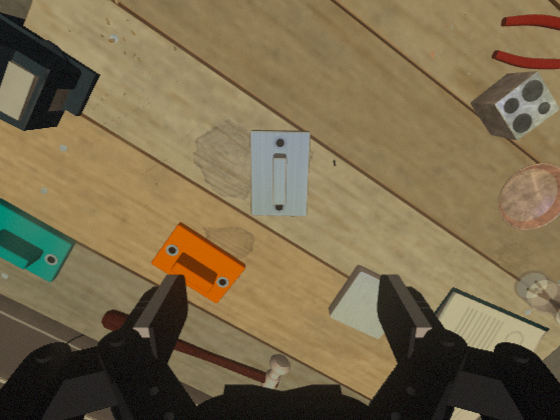

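```bash
python3 -m jog '[[[-3,-3,50],[0,0,-0.5],-1],[[0,0,50],[0,0,0],-1],[[0,0,50],[0,0,0],-1],[[0,0,35],[0,0,0],-1],[[0,0,20],[0,0,0],-1],[[0,0,10],[0,0,0],-1],[[0,0,0],[0,0,0],-1],[[0,0,0],[0,0,0],-1]]'
python3 -m jog '[[[0,0,0],[0,0,0],0.3],[[0,0,0],[0,0,0],0.6],[[0,0,0],[0,0,0],1],[[0,0,0],[0,0,0],1],[[0,0,0],[0,0,0],1],[[0,0,0],[0,0,0],1]]' 45
```

```text
t: 6.6
eef_pos: [0.563, -0.1745, 0.0175]
tool_rot: [0.001, 0.47, 0.883, 0.0]
contact_force: [0.2, -0.8, 0.4]
gripper_width: 1.001
t: 7.35
eef_pos: [0.5622, -0.1742, 0.0165]
tool_rot: [0.0, 0.47, 0.883, 0.0]
contact_force: [-0.6, 0.4, 2.7]
gripper_width: 0.154
```

```bash
python3 -m jog '[[[0,0,-10],[0,0,0],1],[[0,0,-30],[0,0,0],1],[[0,0,-40],[0,0,0],1],[[0,0,-20],[0,0,9.4],1],[[0,0,0],[0,0,9.4],1],[[0,0,0],[0,0,9.4],1],[[0,0,0],[0,0,9.4],1],[[0,0,0],[0,0,0],1],[[0,0,0],[0,0,0],1]]'
python3 - <<'E'
from h import *
p,d=bot.read_camera("wrist");cv2.imwrite("pics/w3.png",p[:,:,::-1])
E
```

```text
t: 8.48
eef_pos: [0.5619, -0.1741, 0.1163]
tool_rot: [-0.0, 0.728, 0.686, -0.0]
contact_force: [-0.0, 0.6, -0.7]
gripper_width: 0.153
```

View pics/w3.png

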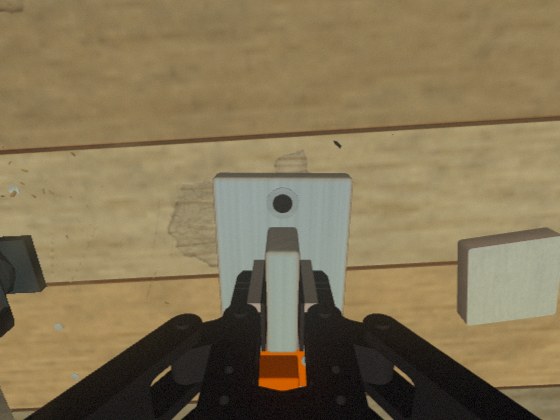

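Bracket held square (flange at 215–350, 175+ between the jaws). Carry to the jig.

```bash
python3 -m jog '[[[20,-3,0],[0,0,0.2],1],[[39,-4,0],[0,0,0],1],[[39,-5,0],[0,0,0],1],[[39,-4,0],[0,0,0],1],[[39,-5,0],[0,0,0],1],[[39,-4,0],[0,0,0],1],[[39,-5,0],[0,0,0],1],[[39,-4,0],[0,0,0],1],[[39,-5,0],[0,0,0],1],[[39,-4,0],[0,0,0],1],[[19,-3,0],[0,0,0],1],[[0,0,0],[0,0,0],1]]'
python3 -m jog '[[[0,0,0],[0,0,0],1],[[0,0,0],[0,0,0],1]]'
python3 - <<'E'
from h import *
o=bot.get_obs();print(np.round(o["eef_pos"],4),np.round(o["tool_rot"],4),np.round(o["q"],2),np.round(o["contact_force"],2))
p,d=bot.read_camera("wrist");cv2.imwrite("pics/w4.png",p[:,:,::-1])
E
```

```text
t: 10.02
eef_pos: [0.5419, 0.2188, 0.1162]
tool_rot: [-0.0, 0.729, 0.684, -0.0]
contact_force: [0.0, -1.1, -2.1]
gripper_width: 0.154
t: 10.28
eef_pos: [0.5425, 0.2159, 0.1165]
tool_rot: [0.0, 0.731, 0.682, -0.0]
contact_force: [-1.0, -0.7, -2.0]
gripper_width: 0.154
[0.5425 0.2159 0.1165] [ 2.000e-04  7.313e-01  6.821e-01 -1.000e-04] [-1.01  0.56  0.71  1.91 -0.48  0.84 -0.12] [-1.03 -0.7  -1.96]
```

View pics/w4.png

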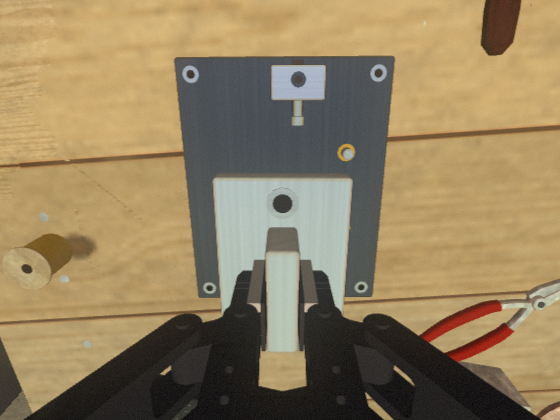

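```bash
python3 -m jog '[[[0,-1,20],[0,0,-0.3],1],[[0,0,25],[0,0,0],1],[[0,0,20],[0,0,0],1],[[0,0,12],[0,0,0],1],[[0,0,6],[0,0,0],1],[[0,0,2],[0,0,0],1],[[0,0,1],[0,0,0],1],[[0,0,0],[0,0,0],1],[[0,0,0],[0,0,0],1]]'
python3 -m jog '[[[0,0,1],[0,0,0],1],[[0,0,0],[0,0,0],1]]'
python3 -m jog '[[[0,0,0.5],[0,0,0],1],[[0,0,0],[0,0,0],1]]'
```

```text
t: 11.45
eef_pos: [0.5413, 0.2182, 0.0306]
tool_rot: [0.0, 0.729, 0.685, 0.0]
contact_force: [0.4, -0.6, -2.2]
gripper_width: 0.156
t: 11.7
eef_pos: [0.5411, 0.2181, 0.0293]
tool_rot: [-0.0, 0.729, 0.685, -0.0]
contact_force: [-1.2, 0.2, -1.6]
gripper_width: 0.152
t: 11.95
eef_pos: [0.5411, 0.218, 0.0287]
tool_rot: [-0.0, 0.729, 0.685, -0.0]
contact_force: [0.1, 0.7, -1.9]
gripper_width: 0.15
```

```bash
python3 -m jog '[[[0,0,0.5],[0,0,0],1],[[0,0,0],[0,0,0],1]]'
python3 -m jog '[[[0,0,0.5],[0,0,0],1],[[0,0,0],[0,0,0],1]]'
```

```text
t: 12.2
eef_pos: [0.5413, 0.2181, 0.0284]
tool_rot: [0.0, 0.729, 0.685, 0.0]
contact_force: [0.9, -0.8, -0.9]
gripper_width: 0.149
t: 12.45
eef_pos: [0.5416, 0.2181, 0.0284]
tool_rot: [0.0, 0.729, 0.685, 0.0]
contact_force: [-1.0, 0.5, 5.0]
gripper_width: 0.154
```

Set down (bearing felt). Check the gripper's linkage shape from wrist depth before planning the push; then release.

```bash
python3 -m jog '[[[0,0,-0.5],[0,0,0],0.6],[[0,0,0],[0,0,0],0.3],[[0,0,0],[0,0,0],0],[[0,0,0],[0,0,0],0],[[0,0,-20],[0,0,0],0],[[0,0,-35],[0,0,0],0],[[0,0,-40],[0,0,0],0],[[0,0,0],[0,0,0],1],[[0,0,0],[0,0,0],1],[[0,0,0],[0,0,0],1],[[0,0,0],[0,0,0],1]]'
python3 - <<'E'
from h import *
i=bot.camera_info("wrist");p,d=bot.read_camera("wrist");cv2.imwrite("pics/w5.png",p[:,:,::-1])
C=cloud(i,np.array(i["mount"]),d)*1000
v,u=np.mgrid[0:420,0:560]
m=(d>0)&(C[:,:,2]<25)&(v>200)
print(bot.get_obs()["gripper_width"])
for z in range(-120,5,8):
    q=C[m&(C[:,:,2]>=z)&(C[:,:,2]<z+8)]
    if len(q)>5: print(z,len(q),np.percentile(q[:,1],[0,3,97,100]).round(0),np.percentile(q[:,0],[0,3,97,100]).round(0))
E
```

```text
t: 13.82
eef_pos: [0.5406, 0.2178, 0.1225]
tool_rot: [-0.0, 0.729, 0.685, -0.001]
contact_force: [0.1, 0.2, -0.1]
gripper_width: -0.002
-0.00225696193597289
-96 486 [-18. -18.  17.  18.] [16. 16. 18. 19.]
-88 7295 [-61. -56.  55.  60.] [ 6. 10. 18. 19.]
-80 8855 [-57. -51.  50.  57.] [-4.  1. 18. 19.]
-72 6345 [-50. -45.  44.  50.] [-11.  -8.  17.  18.]
-64 6640 [-45. -38.  37.  44.] [-12.  -8.  13.  16.]
-56 4268 [-38. -34.  33.  38.] [-12.  -8.  14.  15.]
-48 1633 [-31. -25.  24.  31.] [-12.  -5.  14.  15.]
-40 881 [-16.  -8.   7.  13.] [-11.  -9.  12.  12.]
-32 769 [-14. -13.  12.  13.] [ 6.  6. 12. 12.]
-24 653 [-14. -13.  12.  13.] [ 6.  6. 12. 12.]
-16 523 [-14. -13.  12.  13.] [ 6.  7. 11. 12.]
-8 130 [-11. -10.  10.  12.] [ 6.  7. 11. 12.]
```

View pics/w5.png

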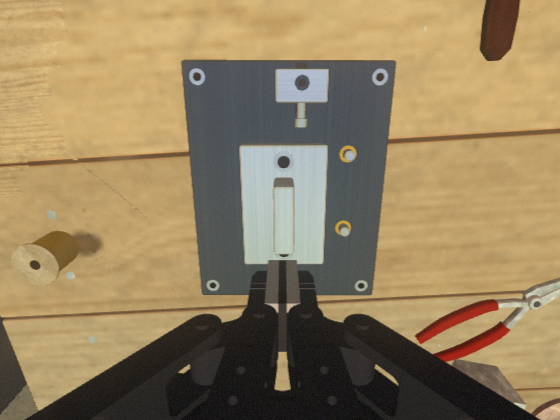

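Bracket lies flat, gaps to dowels (343–348 px col) and button visible. Measure its pose, then go to the near side at jig (−62, 0).

```bash
cat >> h.py <<'E'
def jf(w):
    th=np.deg2rad(-3.6);Rj=np.array([[np.cos(th),-np.sin(th)],[np.sin(th),np.cos(th)]])
    return (np.asarray(w)[...,:2]-np.array([544.5,228]))@Rj
def brk(c,near):
    i,T=wfc(c);p,d=bot.read_camera(c);C=cloud(i,T,d)
    for r in bot.cut_out(c,"bracket_mid"):
        m=r["pixels"]&(d>0);Q=C[m]*1000
        if np.linalg.norm(np.median(Q[:,:2],0)-near)>60: continue
        print(c,r["score"],"zmed",np.median(Q[:,2]).round(1))
        for a,b in [(18,30),(46,60)]:
            q=Q[(Q[:,2]>a)&(Q[:,2]<b)]
            if len(q)>20:
                rc=cv2.minAreaRect(q[:,:2].astype(np.float32));print("  jig xy",jf(rc[0]).round(1),"size",np.round(rc[1],1),"ang",round(rc[2],2),"z",np.median(q[:,2]).round(1))
    return p
E
python3 - <<'E'
from h import *
brk("wrist",(541,218))
E
python3 -m jog '[[[5,-25,0],[0,0,0],1],[[5,-25,0],[0,0,0],1],[[0,-9,0],[0,0,0],1],[[0,0,30],[0,0,0],1],[[0,0,40],[0,0,0],1],[[0,0,25],[0,0,0],1],[[0,0,10],[0,0,0],1],[[0,0,3],[0,0,0],1],[[0,0,0],[0,0,0],1],[[0,0,0],[0,0,0],1]]'
```

```text
wrist 0.76 zmed 24.6
  jig xy [-2.5 -9.9] size [96.1 64. ] ang 86.82 z 24.5
  jig xy [-2.4 -9.6] size [49.4 13.6] ang 86.13 z 52.3
t: 15.22
eef_pos: [0.4835, 0.232, 0.0161]
tool_rot: [0.0, 0.729, 0.685, 0.001]
contact_force: [-0.0, 0.6, -0.1]
gripper_width: 0.002
```

```bash
python3 -m jog '[[[0,3,1],[0,0,0],1],[[0,3,0],[0,0,0],1],[[0,3,0],[0,0,0],1],[[0,2,0],[0,0,0],1],[[0,2,0],[0,0,0],1],[[0,1,0],[0,0,0],1],[[0,1,0],[0,0,0],1],[[0,1,0],[0,0,0],1],[[0,1,0],[0,0,0],1],[[0,1,0],[0,0,0],1],[[0,1,0],[0,0,0],1],[[0,0,0],[0,0,0],1]]'
python3 -m jog '[[[0,1,0],[0,0,0],1],[[0,1,0],[0,0,0],1],[[0,0,0],[0,0,0],1]]'
python3 - <<'E'
from h import *
p=brk("wrist",(545,218));cv2.imwrite("pics/w6.png",p[:,:,::-1])
E
```

```text
t: 16.73
eef_pos: [0.502, 0.2305, 0.0143]
tool_rot: [0.0, 0.729, 0.685, 0.0]
contact_force: [0.1, -0.1, -0.0]
gripper_width: 0.001
t: 17.1
eef_pos: [0.504, 0.2304, 0.0143]
tool_rot: [0.0, 0.729, 0.685, 0.0]
contact_force: [0.5, -0.2, -0.2]
gripper_width: -0.001
wrist 0.84 zmed 24.6
  jig xy [3.9 0.2] size [74.8 64.2] ang 85.31 z 24.5
  jig xy [-9.3 -5.4] size [41.9 39.2] ang 83.44 z 52.2
```

View pics/w6.png

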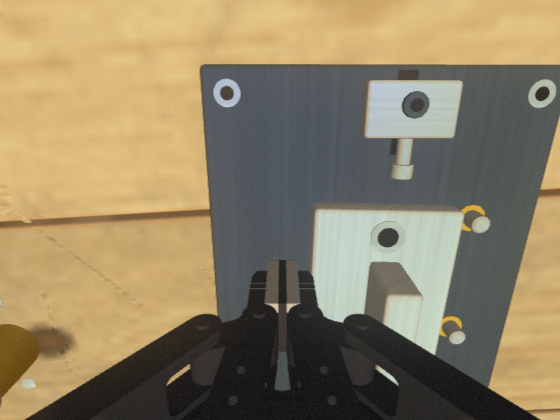

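Bracket is being pushed, centre at jig x≈4, about 5 mm to go (far dowel at (475,220) almost met).

```bash
python3 -m jog '[[[0,1,0],[0,0,0],1],[[0,1,0],[0,0,0],1],[[0,1,0],[0,0,0],1],[[0,0.5,0],[0,0,0],1],[[0,0,0],[0,0,0],1]]'
python3 -m jog '[[[0,0.5,0],[0,0,0],1],[[0,0,0],[0,0,0],1]]'
python3 -m jog '[[[0,0.5,0],[0,0,0],1],[[0,0,0],[0,0,0],1]]'
```

```text
t: 17.82
eef_pos: [0.5074, 0.2302, 0.0143]
tool_rot: [0.0, 0.729, 0.685, 0.0]
contact_force: [-0.2, -0.0, 0.6]
gripper_width: -0.0
t: 18.08
eef_pos: [0.5079, 0.2301, 0.0143]
tool_rot: [0.0, 0.729, 0.685, 0.0]
contact_force: [0.0, 0.0, -0.9]
gripper_width: 0.001
t: 18.32
eef_pos: [0.5084, 0.2301, 0.0143]
tool_rot: [0.0, 0.729, 0.685, 0.0]
contact_force: [-0.7, 0.3, 0.3]
gripper_width: 0.002
```

```bash
for k in 1; do python3 -m jog '[[[0,0.5,0],[0,0,0],1],[[0,0,0],[0,0,0],1]]'; done
python3 -m jog '[[[0,0.5,0],[0,0,0],1],[[0,0,0],[0,0,0],1]]'
python3 - <<'E'
from h import *
p=brk("wrist",(545,218));cv2.imwrite("pics/w7.png",p[:,:,::-1])
print(bot.get_obs()["contact_force"])
E
```

```text
t: 18.58
eef_pos: [0.5088, 0.23, 0.0143]
tool_rot: [-0.0, 0.729, 0.685, -0.0]
contact_force: [-0.5, -0.6, 0.6]
gripper_width: 0.001
t: 18.82
eef_pos: [0.5092, 0.2299, 0.0143]
tool_rot: [-0.0, 0.729, 0.685, -0.0]
contact_force: [-1.4, -1.1, 0.7]
gripper_width: -0.0
wrist 0.81 zmed 24.6
  jig xy [8.9 0.7] size [74.3 63.9] ang 85.56 z 24.5
  jig xy [ 8.7 -5.6] size [41.4 14.2] ang 86.28 z 52.1
[-0.899041    0.06302917  0.48479839]
```

View pics/w7.png

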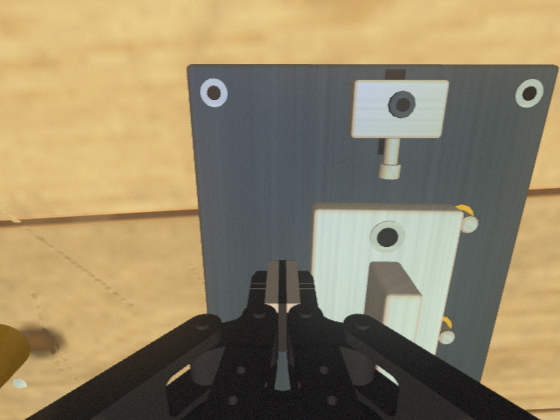

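Bracket is at the dowels (jig x 8.9). Feel on in 0.3 mm steps.

```bash
python3 -m jog '[[[0,0.3,0],[0,0,0],1],[[0,0,0],[0,0,0],1]]'
python3 -m jog '[[[0,0.3,0],[0,0,0],1],[[0,0,0],[0,0,0],1]]'
```

```text
t: 19.18
eef_pos: [0.5096, 0.23, 0.0143]
tool_rot: [-0.0, 0.729, 0.685, -0.0]
contact_force: [-1.5, -0.2, 0.9]
gripper_width: 0.0
t: 19.42
eef_pos: [0.5097, 0.23, 0.0142]
tool_rot: [-0.0, 0.729, 0.685, -0.0]
contact_force: [-1.9, 0.6, 1.0]
gripper_width: 0.003
```

```bash
python3 -m jog '[[[0,0.3,0],[0,0,0],1],[[0,0,0],[0,0,0],1]]'
```

```text
t: 19.68
eef_pos: [0.5098, 0.23, 0.0142]
tool_rot: [-0.0, 0.729, 0.685, -0.0]
contact_force: [-3.5, -0.7, 0.9]
gripper_width: 0.001
```

```bash
python3 -m jog '[[[0,0.4,0],[0,0,0],1],[[0,0,0],[0,0,0],1]]'
```

```text
t: 19.92
eef_pos: [0.51, 0.23, 0.0142]
tool_rot: [-0.0, 0.728, 0.685, -0.0]
contact_force: [-6.5, -0.4, 1.9]
gripper_width: 0.001
```

```bash
python3 -m jog '[[[0,0.4,0],[0,0,0],1],[[0,0,0],[0,0,0],1]]'
```

```text
t: 20.18
eef_pos: [0.5101, 0.2299, 0.0141]
tool_rot: [-0.001, 0.728, 0.685, -0.001]
contact_force: [-5.4, -0.7, 3.2]
gripper_width: -0.004
```

```bash
python3 -m jog '[[[0,0.3,0],[0,0,0],1],[[0,0,0],[0,0,0],1]]'; python3 -m jog '[[[0,0,0],[0,0,0],1]]'
```

```text
t: 20.42
eef_pos: [0.5101, 0.23, 0.0141]
tool_rot: [-0.001, 0.728, 0.685, -0.001]
contact_force: [-6.5, -0.6, 4.5]
gripper_width: 0.003
t: 20.55
eef_pos: [0.5101, 0.23, 0.0141]
tool_rot: [-0.001, 0.728, 0.685, -0.001]
contact_force: [-6.0, 0.5, 3.9]
gripper_width: 0.0
```

```bash
python3 -m jog '[[[0,0.4,0],[0,0,0],1],[[0,0,0],[0,0,0],1],[[0,0,0],[0,0,0],1]]'; python3 -m jog '[[[0,0,0],[0,0,0],1],[[0,0,0],[0,0,0],1]]';python3 -m jog '[[[0,0,0],[0,0,0],1],[[0,0,0],[0,0,0],1]]'
```

```text
t: 20.92
eef_pos: [0.5102, 0.23, 0.0141]
tool_rot: [-0.001, 0.728, 0.685, -0.001]
contact_force: [-7.7, 0.8, 5.2]
gripper_width: 0.001
t: 21.18
eef_pos: [0.5101, 0.2299, 0.0141]
tool_rot: [-0.001, 0.728, 0.685, -0.001]
contact_force: [-7.0, -0.5, 4.5]
gripper_width: 0.001
t: 21.42
eef_pos: [0.5101, 0.2299, 0.0141]
tool_rot: [-0.001, 0.728, 0.685, -0.001]
contact_force: [-7.2, 0.5, 5.2]
gripper_width: -0.005
```

```bash
python3 -m jog '[[[0,0.5,0],[0,0,0],1],[[0,0,0],[0,0,0],1],[[0,0,0],[0,0,0],1]]'; python3 -m jog '[[[0,0,0],[0,0,0],1],[[0,0,0],[0,0,0],1]]';python3 -m jog '[[[0,0,0],[0,0,0],1],[[0,0,0],[0,0,0],1]]'
python3 - <<'E'
from h import *
p=brk("wrist",(545,218));cv2.imwrite("pics/w8.png",p[:,:,::-1])
print(bot.get_obs()["contact_force"])
E
```

```text
t: 21.8
eef_pos: [0.5102, 0.2299, 0.014]
tool_rot: [-0.001, 0.728, 0.685, -0.001]
contact_force: [-8.4, -0.1, 6.3]
gripper_width: -0.0
t: 22.05
eef_pos: [0.5102, 0.2299, 0.014]
tool_rot: [-0.001, 0.728, 0.685, -0.001]
contact_force: [-9.0, -0.2, 5.6]
gripper_width: 0.002
t: 22.3
eef_pos: [0.5102, 0.2299, 0.0141]
tool_rot: [-0.001, 0.728, 0.685, -0.001]
contact_force: [-8.4, 0.3, 5.6]
gripper_width: 0.002
[-8.90422933 -0.6860453   5.96354733]
```

View pics/w8.png

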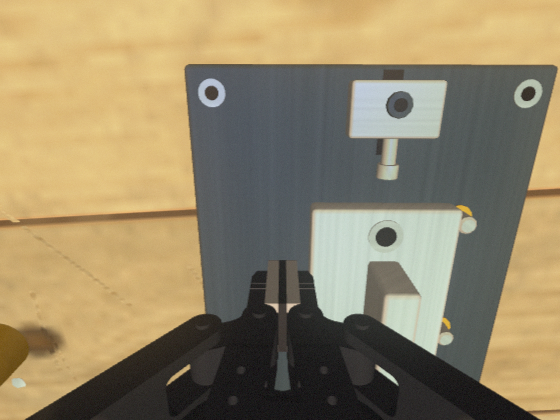

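Held ~8.6 N for >0.6 s, flush at both dowels (no gaps at 467,220 / 446,338). Back off and go round to the −y end.

```bash
python3 -m jog '[[[0,-2,0],[0,0,0],1],[[0,-5,0],[0,0,0],1],[[0,-9,0],[0,0,0],1],[[0,0,-30],[0,0,0],1],[[0,0,-50],[0,0,0],1],[[-20,14,0],[0,0,0],1],[[-30,20,0],[0,0,0],1],[[-30,23,0],[0,0,0],1],[[0,0,0],[0,0,0],1],[[0,0,0],[0,0,0],1]]'
python3 - <<'E'
from h import *
o=bot.get_obs();print(np.round(o["eef_pos"],4),jf(np.array(o["eef_pos"])*1000),np.round(o["tool_rot"],4),np.round(o["contact_force"],2))
p=brk("wrist",(545,218));cv2.imwrite("pics/w9.png",p[:,:,::-1])
brk("top",(552,218))
E
```

```text
t: 23.65
eef_pos: [0.5479, 0.148, 0.0942]
tool_rot: [-0.0, 0.729, 0.685, 0.0]
contact_force: [0.3, 0.6, 0.2]
gripper_width: 0.001
[0.5479 0.148  0.0942] [  8.42929867 -79.60021427] [-2.000e-04  7.285e-01  6.850e-01  1.000e-04] [0.27 0.65 0.19]
wrist 0.85 zmed 24.6
  jig xy [  9.8 -10.1] size [95.3 64.8] ang 86.36 z 24.4
  jig xy [  9.5 -10.4] size [49.2 13.9] ang 87.0 z 52.3
top 0.92 zmed 25.4
  jig xy [5.2 9.2] size [60.  57.4] ang 85.76 z 24.8
  jig xy [ 8.1 -2. ] size [37.2 13.8] ang 84.52 z 52.5
```

View pics/w9.png

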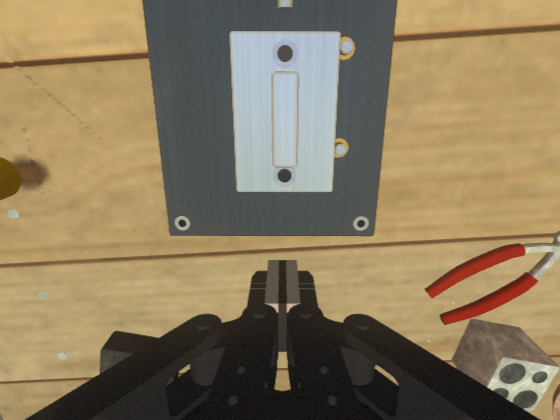

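Bracket square (86.4° = jig's axis) on both dowels. Lower and push in +y.

```bash
python3 -m jog '[[[0,0.5,30],[0,0,0],1],[[0,0,30],[0,0,0],1],[[0,0,14],[0,0,0],1],[[0,0,5],[0,0,0],1],[[0,0,0.5],[0,0,0],1],[[0,0,0],[0,0,0],1]]'
python3 -m jog '[[[2,0,0],[0,0,0],1],[[2,0,0],[0,0,0],1],[[2,0,0],[0,0,0],1],[[1,0,0],[0,0,0],1],[[1,0,0],[0,0,0],1],[[1,0,0],[0,0,0],1],[[1,0,0],[0,0,0],1],[[1,0,0],[0,0,0],1],[[1,0,0],[0,0,0],1],[[1,0,0],[0,0,0],1],[[0,0,0],[0,0,0],1]]'
python3 - <<'E'
from h import *
print(jf(np.array(bot.get_obs()["eef_pos"])*1000))
p=brk("wrist",(552,218));cv2.imwrite("pics/w10.png",p[:,:,::-1])
E
```

```text
t: 24.6
eef_pos: [0.5493, 0.1476, 0.0156]
tool_rot: [0.0, 0.729, 0.685, 0.001]
contact_force: [-1.0, 0.4, -0.1]
gripper_width: -0.002
t: 25.98
eef_pos: [0.5496, 0.1606, 0.0148]
tool_rot: [-0.0, 0.729, 0.685, 0.0]
contact_force: [0.1, 0.4, -0.7]
gripper_width: 0.001
[  9.27537813 -66.9479114 ]
wrist 0.79 zmed 24.6
  jig xy [ 9.3 -7.7] size [95.8 64.7] ang 86.27 z 24.4
  jig xy [ 9.3 -7.7] size [49.5 14.2] ang 86.38 z 52.3
```

View pics/w10.png

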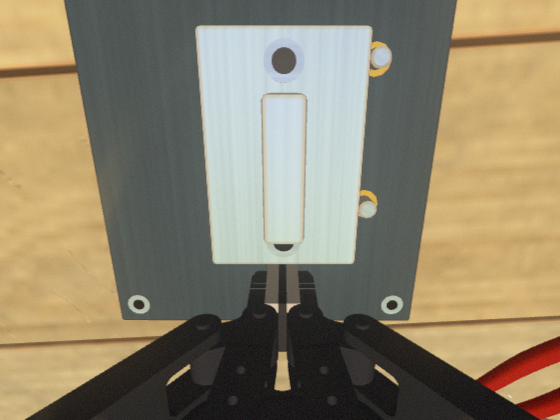

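Bracket moving along the dowels, centre y −7.7; about 9 mm to the button.

```bash
python3 -m jog '[[[1,0,0],[0,0,0],1],[[1,0,0],[0,0,0],1],[[1,0,0],[0,0,0],1],[[1,0,0],[0,0,0],1],[[1,0,0],[0,0,0],1],[[0,0,0],[0,0,0],1]]'
python3 -m jog '[[[0.5,0,0],[0,0,0],1],[[0.5,0,0],[0,0,0],1],[[0.5,0,0],[0,0,0],1],[[0,0,0],[0,0,0],1]]'
```

```text
t: 26.82
eef_pos: [0.5498, 0.1656, 0.0148]
tool_rot: [-0.0, 0.728, 0.685, 0.0]
contact_force: [-0.0, -0.1, -0.0]
gripper_width: 0.0
t: 27.32
eef_pos: [0.5499, 0.167, 0.0148]
tool_rot: [-0.0, 0.729, 0.685, 0.0]
contact_force: [0.0, -0.5, 0.2]
gripper_width: -0.002
```

```bash
python3 -m jog '[[[0.5,0,0],[0,0,0],1],[[0.5,0,0],[0,0,0],1],[[0,0,0],[0,0,0],1]]'
```

```text
t: 27.7
eef_pos: [0.55, 0.168, 0.0148]
tool_rot: [-0.0, 0.729, 0.685, 0.0]
contact_force: [-0.2, 0.4, 0.7]
gripper_width: -0.002
```

```bash
python3 -m jog '[[[0.5,0,0],[0,0,0],1],[[0,0,0],[0,0,0],1]]'
```

```text
t: 27.95
eef_pos: [0.55, 0.1685, 0.0148]
tool_rot: [-0.0, 0.729, 0.685, 0.0]
contact_force: [-0.1, 0.2, 0.2]
gripper_width: -0.0
```

```bash
python3 -m jog '[[[0.5,0,0],[0,0,0],1],[[0,0,0],[0,0,0],1]]'
```

```text
t: 28.2
eef_pos: [0.5501, 0.169, 0.0148]
tool_rot: [-0.0, 0.729, 0.685, 0.0]
contact_force: [-0.1, 0.5, -0.2]
gripper_width: -0.001
```

```bash
python3 -m jog '[[[0.5,0,0],[0,0,0],1],[[0,0,0],[0,0,0],1]]';python3 -m jog '[[[0.5,0,0],[0,0,0],1],[[0,0,0],[0,0,0],1]]'
```

```text
t: 28.45
eef_pos: [0.5501, 0.1695, 0.0148]
tool_rot: [-0.0, 0.729, 0.685, 0.0]
contact_force: [0.1, 0.1, -0.3]
gripper_width: -0.002
t: 28.7
eef_pos: [0.5501, 0.17, 0.0148]
tool_rot: [-0.0, 0.729, 0.685, 0.0]
contact_force: [0.3, 0.2, -0.5]
gripper_width: -0.0
```

```bash
python3 -m jog '[[[0.5,0,0],[0,0,0],1],[[0,0,0],[0,0,0],1]]';python3 -m jog '[[[0.4,0,0],[0,0,0],1],[[0,0,0],[0,0,0],1]]'
```

```text
t: 28.95
eef_pos: [0.5501, 0.1703, 0.0148]
tool_rot: [0.0, 0.729, 0.685, -0.0]
contact_force: [-0.5, -0.9, 0.4]
gripper_width: -0.002
t: 29.2
eef_pos: [0.5501, 0.1703, 0.0148]
tool_rot: [0.0, 0.729, 0.685, -0.0]
contact_force: [-0.3, -3.1, 1.2]
gripper_width: -0.001
```

Contact with the button at TCP y ≈ 0.1703. Build the force gently.

```bash
python3 -m jog '[[[0.4,0,0],[0,0,0],1],[[0,0,0],[0,0,0],1]]'
```

```text
t: 29.45
eef_pos: [0.5501, 0.1704, 0.0148]
tool_rot: [0.0, 0.729, 0.685, -0.0]
contact_force: [-0.6, -3.9, 0.5]
gripper_width: 0.005
```

```bash
python3 -m jog '[[[0.4,0,0],[0,0,0],1],[[0,0,0],[0,0,0],1]]'
```

```text
t: 29.7
eef_pos: [0.5502, 0.1704, 0.0148]
tool_rot: [0.0, 0.729, 0.685, -0.0]
contact_force: [-0.2, -5.7, 1.2]
gripper_width: -0.002
```

```bash
python3 -m jog '[[[0.5,0,0],[0,0,0],1],[[0,0,0],[0,0,0],1]]'
```

```text
t: 29.95
eef_pos: [0.5501, 0.1705, 0.0148]
tool_rot: [0.001, 0.729, 0.685, -0.001]
contact_force: [0.4, -6.3, 1.4]
gripper_width: -0.004
```

```bash
python3 -m jog '[[[0.3,0,0],[0,0,0],1],[[0,0,0],[0,0,0],1],[[0,0,0],[0,0,0],1]]'; python3 -m jog '[[[0,0,0],[0,0,0],1],[[0,0,0],[0,0,0],1]]';python3 -m jog '[[[0,0,0],[0,0,0],1],[[0,0,0],[0,0,0],1]]'
python3 - <<'E'
from h import *
p=brk("wrist",(552,228));cv2.imwrite("pics/w11.png",p[:,:,::-1])
E
```

```text
t: 30.32
eef_pos: [0.5501, 0.1704, 0.0148]
tool_rot: [0.001, 0.729, 0.684, -0.001]
contact_force: [-0.4, -6.5, 0.5]
gripper_width: -0.001
t: 30.58
eef_pos: [0.5501, 0.1705, 0.0148]
tool_rot: [0.001, 0.729, 0.684, -0.001]
contact_force: [-0.1, -7.5, 2.7]
gripper_width: -0.0
t: 30.82
eef_pos: [0.5502, 0.1705, 0.0148]
tool_rot: [0.001, 0.729, 0.684, -0.001]
contact_force: [-0.8, -7.9, 2.5]
gripper_width: -0.002
wrist 0.65 zmed 24.6
  jig xy [9.8 2. ] size [96.3 65.3] ang 86.71 z 24.4
  jig xy [9.3 1.9] size [49.8 14.1] ang 86.62 z 52.3
wrist 0.33 zmed 12.4
  jig xy [13.3 -0.2] size [100.2  72.2] ang 86.59 z 22.2
```

View pics/w11.png

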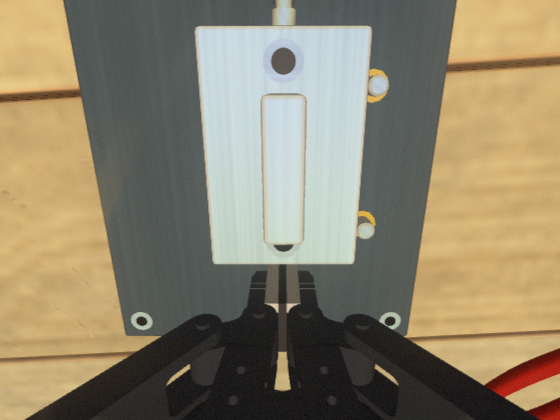

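Bracket end meets the button at (284,22), both dowels still against the side. A bit more, and a clear hold.

```bash
python3 -m jog '[[[0.4,0,0],[0,0,0],1],[[0,0,0],[0,0,0],1],[[0,0,0],[0,0,0],1]]'; python3 -m jog '[[[0,0,0],[0,0,0],1],[[0,0,0],[0,0,0],1]]';python3 -m jog '[[[0,0,0],[0,0,0],1],[[0,0,0],[0,0,0],1]]'
python3 -m jog '[[[-1,0,0],[0,0,0],1],[[-2,0,0],[0,0,0],1],[[-5,0,0],[0,0,0],1],[[-10,0,0],[0,0,0],1],[[0,0,-20],[0,0,0],1],[[0,0,-40],[0,0,0],1],[[0,0,-50],[0,0,0],1],[[0,0,0],[0,0,0],1],[[0,0,0],[0,0,0],1]]'
python3 - <<'E'
from h import *
p=brk("wrist",(552,228));cv2.imwrite("pics/w12.png",p[:,:,::-1])
E
```

```text
t: 31.3
eef_pos: [0.5501, 0.1705, 0.0148]
tool_rot: [0.001, 0.729, 0.684, -0.001]
contact_force: [-1.2, -7.1, 1.6]
gripper_width: 0.001
t: 31.55
eef_pos: [0.5502, 0.1705, 0.0148]
tool_rot: [0.001, 0.729, 0.684, -0.001]
contact_force: [-1.1, -8.1, 1.8]
gripper_width: -0.002
t: 31.8
eef_pos: [0.5501, 0.1705, 0.0148]
tool_rot: [0.001, 0.729, 0.684, -0.001]
contact_force: [-1.0, -7.9, 2.4]
gripper_width: -0.001
t: 32.92
eef_pos: [0.5491, 0.1552, 0.1254]
tool_rot: [-0.0, 0.728, 0.685, 0.001]
contact_force: [-0.9, -0.1, -0.1]
gripper_width: -0.005
wrist 0.65 zmed 24.6
  jig xy [9.6 1.9] size [95.1 64. ] ang 86.51 z 24.4
  jig xy [9.4 1.5] size [49.8 14. ] ang 86.27 z 52.3
```

View pics/w12.png

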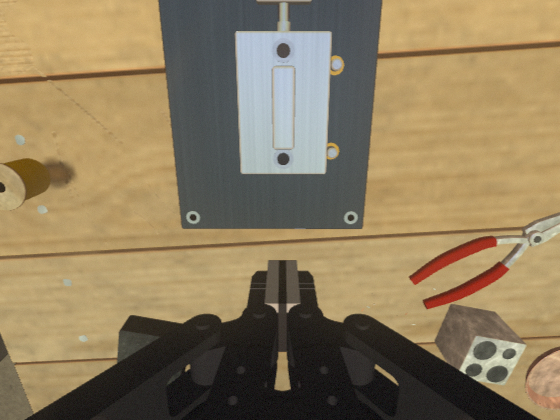

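```bash
python3 -c "
import cv2;p=cv2.imread('pics/w12.png');cv2.imwrite('pics/w12c.png',cv2.resize(p[0:180,225:360],None,fx=4,fy=3.3,interpolation=cv2.INTER_CUBIC))"
```

```text
(no output)
```

View pics/w12c.png

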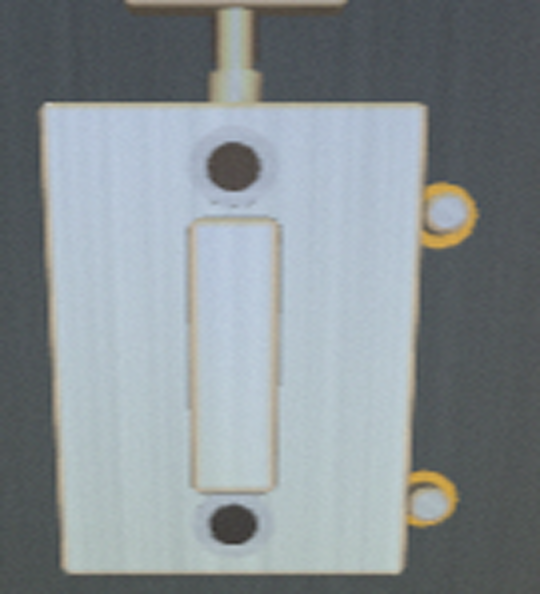

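Crop: bracket end against the button at (235,100), side against both dowels at (425,213) and (408,503), no visible gap. Final check on the bystanders, then hand in.

Run:
```python
from h import *
bot.read_camera("top")
for n in ["dapping_block","rubber_block","thread_spool"]:
    r=bot.landmark_of("top",n)
    print(n,[(round(x["score"],2),round(x["xy"][0]*560),round(x["xy"][1]*420)) for x in r[:2]])
p0=np.load("top0.npz")["p"].astype(int);p=bot.read_camera("top")[0].astype(int)
D=np.abs(p-p0).max(2)
for n,(u,v) in dict(dap=(264,138),rub=(253,246),sp=(184,265)).items(): print(n,D[v-14:v+14,u-14:u+14].mean().round(1))
cv2.imwrite("pics/topend.png",p.astype(np.uint8)[:,:,::-1])
```

```text
dapping_block [(0.6, 263, 140), (0.33, 182, 189)]
rubber_block [(0.93, 253, 247), (0.5, 187, 267)]
thread_spool [(0.54, 190, 262)]
dap 8.0
rub 5.8
sp 8.4
```

View pics/topend.png

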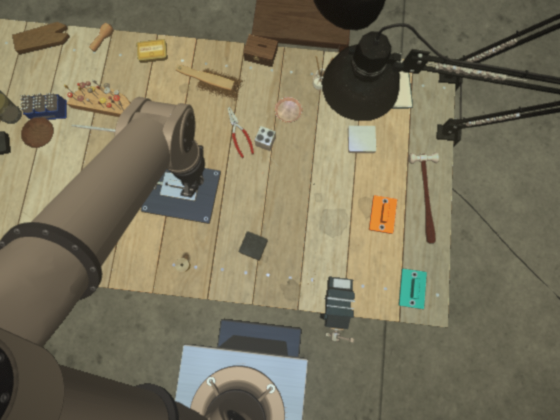

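Everything else is where it was (spool 182,264; rubber block 253,246; dapping block 264,137).

Run:
```python
from station import bot
print(bot.hand_in(),bot.get_obs()["t"])
```

```text
the job is handed in; nothing more can be done
the job is handed in; nothing more can be done
```

The aluminium bracket is seated on the jig against both dowels and the stop button. I handed the job in at about 33 s of the 72 s.

- **Placing:** I set it down flat, web up, at jig (−2.5, −9.9) mm, short of the dowels and the stop.
- **Push against the dowels:** I pushed on the flange edge at jig y ≈ 0. The force held at 7 to 9 N for over a second.
- **Push against the stop:** I then pushed the −y end along the dowels. The button was met with the bracket centre at y ≈ +2 mm, and the force held at 6.5 to 8 N for over a second. No reading reached 10 N sideways in either push.

**Last checks:**
- The wrist camera put the bracket at jig (9.6, 1.9) mm, where x should be 9. It was within about 0.1° of the jig's axis, and the crop showed no gap at the three points.
- The three bystanders stand where they were.
- The gripper is about 11 cm above the plate, touching nothing.

**What disagreed:**
- **Upward force:** the wrist also read up to 6 N upward during the first push, probably friction or the tapered finger tip on the flange edge. The bracket stayed flat.
- **Overhead camera:** with the arm covering part of the bracket, it gave an unreliable position between the two pushes, so I relied on the wrist camera.

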